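# Load a centrifuge rotor in balance

### The arm

A 6-joint arm with a two-finger parallel gripper is mounted at the origin on the work surface. World frame = base frame: x ahead of the robot, y to its left, z up, the work surface at z = 0. Lengths are in m, angles in rad, forces in N, time in s.
With the tool pointing down it reaches from about 0.225 to 0.875 m from the base axis. Payload 3.4 kg.
Tool frame: the origin (TCP) lies at the very end of the fingers, on their centre line; the grasp point (between the pads) lies 19 mm behind it; z points along the fingers, x is the direction in which the jaws open and shut, and the axes are right-handed (so a half turn about z gives the same grasp; the last joint's range is limited). The gripper opens to 85 mm and grips with 20 to 120 N. Pads are 22 mm wide; open, the fingers measure 114 mm over their backs; the gripper's body (76 mm by 85 mm) begins 54 mm behind the grasp point. The pads swing forward as they close: fully open they stand 13 mm farther back than shut.
Start: joints at [1.007, 0.276, 1.505, -0, 1.361, -0.121], TCP at [0.246, 0.52, 0.231] pointing down, gripper open.
Joint ranges: [-2.89, 2.89], [-0.75, 2.08], [0.22, 2.7], [-1.18, 4.32], [0.11, 2.71], [-2.7, 2.7]. Speed limits (rad/s): [2.57, 2.57, 3.14, 3.14, 3.14, 3.14].

### API

Orientations are given as a unit quaternion [w, x, y, z].
In Python, from rig import manip gives the robot as it stands.
- The arm moves only by the tool send_rows, never from a script. Its argument "increments" is a list of rows, each a list of 5 numbers: the opening, from 0 (shut) to 1 (fully open), then the shift along the tool's x, y, z in m, then the turn about the tool's z in rad. A call has 1 to 8 rows; each row shifts and turns the commanded pose from where the row before left it, along the tool's axes as they then stand; what a row does not reach is not made up. A row lasts 1/8 s, in which the tool goes at most 62.5 mm and 10.7 degrees, less where a joint would pass 70% of its speed; a pose out of reach is approached as far as the arm can. A call is refused whole if a number of a shift passes 0.0625 or a number of a turn 0.188, either way. A call with a gripper value outside its range is refused whole. The fingers move at their own pace and stop on an object; "squeeze" is the grip in N (left out, the last holds). Time passes only in rows, so rows that do not move let the fingers close. It gives the time, the measured TCP pose, the force and the opening at its end, in the units of the state.
- manip.get_state(): the state, without advancing time (a new reading comes with each control period).
- manip.get_image(name): name is "scene" or "top" or "wrist"; returns the picture (384x512x3 uint8, red, green, blue); there is no depth.
- manip.calibration(name): a dict with "fx", "fy", "cx", "cy" (pixels), "camera_from_world" (4x4, takes a point from world to camera coordinates). Camera axes: x right, y up, looking along -z (the intrinsics and any distortion apply to the point x, -y, -z); pixel columns grow to the right and rows downward; lengths in m; the calibration is good to about 2 mm. A picture is of the moment at which its call begins: read the wrist's pose just before it. calibration takes no time and is no camera call; for the wrist camera it gives the pose at the moment of the call.
- manip.sign_off(): hands the job in, once; it reports no verdict.
The state is a dict: "clock": time; "qpos": joint angles; "qd": joint speeds; "effort": joint torques, N m; "position": TCP position; "ee_rot": TCP orientation; "contact_force": force on the tool from outside, world axes, zero at the start; "moment": the same for the moment, N m; "width": finger opening in m.
Only numpy, scipy, OpenCV 4.12 (cv2) and the standard library are available. Lean on these libraries where they do the work, as an engineer would, in place of code of your own. Each camera call takes 0.05 s, during which the arm holds its last target.

### The job

Load the centrifuge rotor standing on the bench: stand each of the four blue-capped sample bottles upright on the floor of a bucket, one bottle per bucket, so that the rotor is balanced, with the two tall bottles opposite each other across the hub and the two short ones opposite each other. Let go of them all, and leave the empty glass flask and glass beaker standing where they are among the bottles.

Things in the scene. Friction and masses are not known exactly. Their poses are not given: they have to be found in the camera images.
- tall_1: One of two identical, interchangeable tall slender sample bottles: straight-sided round white plastic, blue ribbed screw cap, 36 mm diameter over its whole height, 120 mm tall including the 22 mm cap, about 0.12 kg, closed. Stands upright on a pad 3 mm thick. Origin: centre of its underside, z up along its axis.
- tall_2: One of two identical, interchangeable tall slender sample bottles: straight-sided round white plastic, blue ribbed screw cap, 36 mm diameter over its whole height, 120 mm tall including the 22 mm cap, about 0.12 kg, closed. Stands upright on a pad 3 mm thick. Origin: centre of its underside, z up along its axis.
- short_1: One of two identical, interchangeable short wide sample bottles: straight-sided round white plastic, blue ribbed screw cap, 44 mm diameter over its whole height, 80 mm tall including the 22 mm cap, about 0.12 kg, closed. Stands upright on a pad 3 mm thick. Origin: centre of its underside, z up along its axis.
- short_2: One of two identical, interchangeable short wide sample bottles: straight-sided round white plastic, blue ribbed screw cap, 44 mm diameter over its whole height, 80 mm tall including the 22 mm cap, about 0.12 kg, closed. Stands upright on a pad 3 mm thick. Origin: centre of its underside, z up along its axis.
- bucket_a: One of four identical fixed round open cups of dark steel around the rotor's hub, 75 mm from its centre; the hub is no higher than the rims. Outside diameter 70 mm, inside 62 mm, height 36 mm, floor 5 mm thick, rim 49 mm above the table. Origin: centre of its underside, z up. bucket_a is opposite bucket_c. The rotor stands left or right on the bench, at any angle.
- bucket_b: One of four identical fixed round open cups of dark steel around the rotor's hub, 75 mm from its centre; the hub is no higher than the rims. Outside diameter 70 mm, inside 62 mm, height 36 mm, floor 5 mm thick, rim 49 mm above the table. Origin: centre of its underside, z up. bucket_b is opposite bucket_d. The rotor stands left or right on the bench, at any angle.
- bucket_c: One of four identical fixed round open cups of dark steel around the rotor's hub, 75 mm from its centre; the hub is no higher than the rims. Outside diameter 70 mm, inside 62 mm, height 36 mm, floor 5 mm thick, rim 49 mm above the table. Origin: centre of its underside, z up. bucket_c is opposite bucket_a. The rotor stands left or right on the bench, at any angle.
- bucket_d: One of four identical fixed round open cups of dark steel around the rotor's hub, 75 mm from its centre; the hub is no higher than the rims. Outside diameter 70 mm, inside 62 mm, height 36 mm, floor 5 mm thick, rim 49 mm above the table. Origin: centre of its underside, z up. bucket_d is opposite bucket_b. The rotor stands left or right on the bench, at any angle.
- flask: Empty conical glass flask with a narrow neck, open, base 56 mm diameter, 104 mm tall, about 0.11 kg, loose, standing among the sample bottles; to be left alone. Origin: centre of its underside, z up.
- beaker: Empty open glass beaker, 54 mm rim diameter, 70 mm tall, about 0.09 kg, loose, standing among the sample bottles; to be left alone. Origin: centre of its underside, z up.
Mind the look-alikes: they are no part of the job. Leave any green look-alike of the tall_1 alone. What is shaped like the tall_2 but pink is not meant.

How it is judged:
At the end, for the whole second after the job is handed in: Each bottle stands upright (within 7 degrees) on the floor of a bucket of its own (17 mm of its centre, under 6 mm above its floor), the tall ones in opposite buckets, the short ones in the other two, released and at rest; flask and beaker upright within 30 mm of where they were (((((horizontal distance between tall_1 and bucket_a below 0.017 m and z of tall_1 in the frame of bucket_a between 0 and 0.011 m) or (horizontal distance between tall_1 and bucket_c below 0.017 m and z of tall_1 in the frame of bucket_c between 0 and 0.011 m)) and ((horizontal distance between tall_2 and bucket_a below 0.017 m and z of tall_2 in the frame of bucket_a between 0 and 0.011 m) or (horizontal distance between tall_2 and bucket_c below 0.017 m and z of tall_2 in the frame of bucket_c between 0 and 0.011 m)) and ((horizontal distance between short_1 and bucket_b below 0.017 m and z of short_1 in the frame of bucket_b between 0 and 0.011 m) or (horizontal distance between short_1 and bucket_d below 0.017 m and z of short_1 in the frame of bucket_d between 0 and 0.011 m)) and ((horizontal distance between short_2 and bucket_b below 0.017 m and z of short_2 in the frame of bucket_b between 0 and 0.011 m) or (horizontal distance between short_2 and bucket_d below 0.017 m and z of short_2 in the frame of bucket_d between 0 and 0.011 m))) or (((horizontal distance between tall_1 and bucket_b below 0.017 m and z of tall_1 in the frame of bucket_b between 0 and 0.011 m) or (horizontal distance between tall_1 and bucket_d below 0.017 m and z of tall_1 in the frame of bucket_d between 0 and 0.011 m)) and ((horizontal distance between tall_2 and bucket_b below 0.017 m and z of tall_2 in the frame of bucket_b between 0 and 0.011 m) or (horizontal distance between tall_2 and bucket_d below 0.017 m and z of tall_2 in the frame of bucket_d between 0 and 0.011 m)) and ((horizontal distance between short_1 and bucket_a below 0.017 m and z of short_1 in the frame of bucket_a between 0 and 0.011 m) or (horizontal distance between short_1 and bucket_c below 0.017 m and z of short_1 in the frame of bucket_c between 0 and 0.011 m)) and ((horizontal distance between short_2 and bucket_a below 0.017 m and z of short_2 in the frame of bucket_a between 0 and 0.011 m) or (horizontal distance between short_2 and bucket_c below 0.017 m and z of short_2 in the frame of bucket_c between 0 and 0.011 m)))) and angle between each of tall_1, tall_2, short_1, short_2's own z axis and vertical below 0.12 rad and linear speed of each of tall_1, tall_2, short_1, short_2 below 0.02 m/s and not (distance of flask from where it was at the start of the episode above 0.03 m or angle between flask's own z axis and vertical above 0.4 rad) and not (distance of beaker from where it was at the start of the episode above 0.03 m or angle between beaker's own z axis and vertical above 0.4 rad)); the robot touches nothing.
It fails at once if the glass flask is pushed away (over 30 mm) or tipped (distance of flask from where it was at the start of the episode above 0.03 m or angle between flask's own z axis and vertical above 0.4 rad).
It fails at once if the glass beaker is pushed away (over 30 mm) or tipped (distance of beaker from where it was at the start of the episode above 0.03 m or angle between beaker's own z axis and vertical above 0.4 rad).
It also fails if it takes over 112 s, if anything falls off the work surface, if the arm or the gripper's body presses on something with over 40 N, if the wrist force passes 120 N, or if a joint passes its speed limit or range.

## Working session

There is one attempt and no reset: what is moved stays moved. The work goes in short steps, Python scripts to look and compute and a tool call to move; the robot and the scene stay as the last step left them, time stands still between calls to the robot, and variables do not carry over. Pictures are saved under pics/ and viewed, and the job is handed in when it is done.

Besides the shell and the picture viewer there is one more tool, called after "Call:" by a JSON object that holds its "fn" and its "kwargs", one argument or row to a line. send_rows: Moves the arm, as the interface text tells. Its arguments: {"type":"object","properties":{"increments":{"type":"array","items":{"type":"array","items":{"type":"number"}}},"squeeze":{"type":"number"}},"required":["increments"]}

```bash
mkdir -p pics; ls; python3 - <<'E'
from rig import manip
import cv2,json
s=manip.get_state();print(s)
for n in ["scene","top","wrist"]:
    im=manip.get_image(n);cv2.imwrite(f"pics/{n}0.png",im[:,:,::-1]);c=manip.calibration(n);print(n,c)
E
```

```text
pics
{'clock': 0.0, 'qpos': array([ 1.00697692e+00,  2.76575626e-01,  1.50613107e+00, -3.63852668e-06,
        1.36064966e+00, -1.21032343e-01]), 'qd': array([-1.90141239e-03, -1.35383294e-04, -2.84559117e-03,  5.13028143e-05,
        8.80377113e-05, -2.30156889e-04]), 'effort': array([-1.30938904e-03, -4.16787279e+01, -2.45805860e+01, -2.38724979e-04,
        1.11536868e-02, -8.03194524e-06]), 'position': array([0.24611169, 0.51910132, 0.23045155]), 'ee_rot': array([ 3.79592040e-04,  8.45120585e-01,  5.34574989e-01, -7.95973487e-04]), 'contact_force': array([ 0.28374239, -1.10830916,  0.53459543]), 'moment': array([ 0.02745022, -0.059939  , -0.03852358]), 'width': 0.0850462428911322}
scene {'fx': 444.7439616187649, 'fy': 444.7439616187649, 'cx': 248.23818297383855, 'cy': 200.22610839691612, 'camera_from_world': array([[-0.86172629,  0.50715309, -0.01495161,  0.46411899],
       [-0.42706155, -0.70909807,  0.56106895,  0.24657119],
       [ 0.27394569,  0.48987312,  0.82763403, -1.22372813],
       [ 0.        ,  0.        ,  0.        ,  1.        ]])}
top {'fx': 349.7933020826396, 'fy': 349.7933020826396, 'cx': 257.1938722496101, 'cy': 197.25680346095558, 'camera_from_world': array([[ 0.02337038, -0.99921202,  0.03208068,  0.01376197],
       [ 0.99424234,  0.02658688,  0.10380419, -0.54455215],
       [-0.10457532,  0.02947002,  0.99408024, -0.84324053],
       [ 0.        ,  0.        ,  0.        ,  1.        ]])}
wrist {'fx': 326.1148596013475, 'fy': 326.1148596013475, 'cx': 252.59580583662944, 'cy': 189.51246317122957, 'camera_from_world': array([[ 0.42730821,  0.90410398, -0.00191919, -0.57315117],
       [-0.86857105,  0.4099231 , -0.2784733 ,  0.03807007],
       [-0.2509821 ,  0.12066088,  0.96044205, -0.37886912],
       [ 0.        ,  0.        ,  0.        ,  1.        ]])}
```

View pics/top0.png

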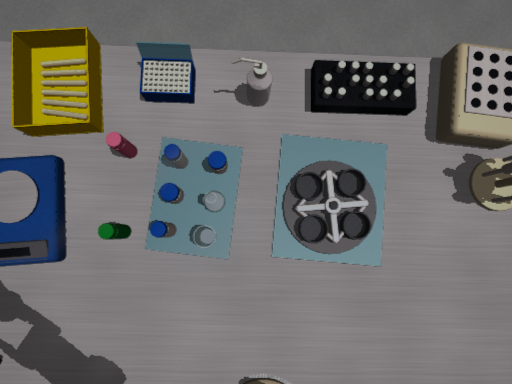

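View pics/scene0.png

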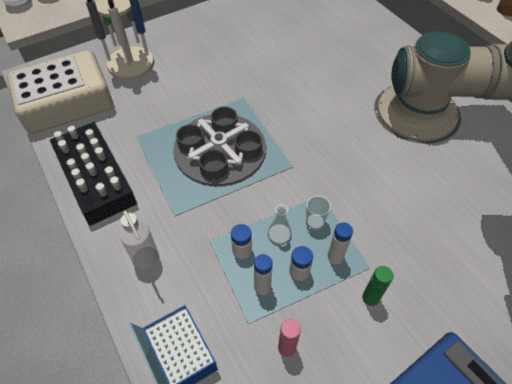

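View pics/wrist0.png

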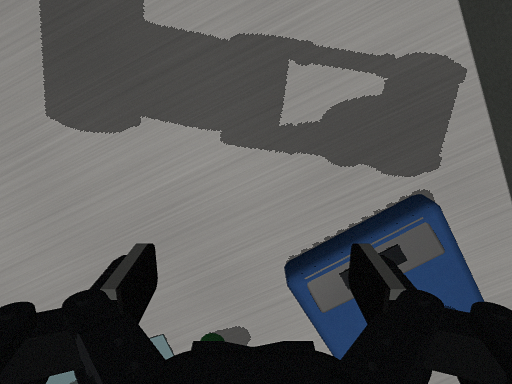

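```bash
cat > h.py <<'E'
import numpy as np,cv2
from rig import manip
def cal(n): return manip.calibration(n)
def ray(c,u,v,z):
    T=c["camera_from_world"];R=T[:3,:3];o=-R.T@T[:3,3]
    d=R.T@np.array([(u-c["cx"])/c["fx"],-(v-c["cy"])/c["fy"],-1.]);return o+d*(z-o[2])/d[2]
def proj(c,p):
    T=c["camera_from_world"];q=T[:3,:3]@np.array(p,float)+T[:3,3]
    return np.array([c["cx"]+c["fx"]*q[0]/-q[2],c["cy"]+c["fy"]*-q[1]/-q[2]])
def crop(im,x0,y0,x1,y1,s):
    return cv2.resize(im[y0:y1,x0:x1],None,fx=s,fy=s,interpolation=cv2.INTER_CUBIC)
E
python3 - <<'E'
import cv2,numpy as np
from h import *
a=cv2.imread('pics/top0.png');b=cv2.imread('pics/scene0.png')
cv2.imwrite('pics/c1.png',crop(a,140,130,250,260,4.5))
cv2.imwrite('pics/c2.png',crop(a,270,130,390,270,4.2))
cv2.imwrite('pics/c3.png',crop(b,210,180,370,320,4.2))
for n,im in(('top',a),('scene',b)):
    hsv=cv2.cvtColor(im,cv2.COLOR_BGR2HSV)
    m=cv2.inRange(hsv,(105,120,50),(125,255,255))
    k,l,st,ce=cv2.connectedComponentsWithStats(m)
    for i in range(1,k):
        if 40<st[i][4]<1500: print(n,st[i],ce[i].round(1),ray(cal(n),*ce[i],0.115).round(3),ray(cal(n),*ce[i],0.075).round(3))
E
```

```text
top [140  57  54  38 276] [167.3  73.7] [0.816 0.244 0.115] [0.835 0.254 0.075]
top [164 144  16  15 193] [171.4 151.1] [0.634 0.226 0.115] [0.644 0.235 0.075]
top [208 151  18  18 268] [216.6 159.4] [0.618 0.124 0.115] [0.627 0.127 0.075]
top [159 183  20  19 287] [168.7 191.7] [0.542 0.227 0.115] [0.547 0.236 0.075]
top [149 221  18  17 224] [157.7 228.7] [0.459 0.247 0.115] [0.46  0.257 0.075]
scene [131   0  13  33 221] [137.1  15.7] [ 0.535 -0.642  0.115] [ 0.519 -0.704  0.075]
scene [335 223  18  18 257] [343.  231.4] [0.464 0.246 0.115] [0.444 0.231 0.075]
scene [231 224  20  21 332] [240.7 234.3] [0.641 0.148 0.115] [0.63  0.127 0.075]
scene [292 246  21  22 365] [301.8 256.5] [0.565 0.25  0.115] [0.55  0.235 0.075]
scene [254 255  18  19 279] [262.5 263.7] [0.637 0.225 0.115] [0.627 0.208 0.075]
scene [143 306  45  78 159] [160.3 337.7] [0.862 0.254 0.115] [0.863 0.239 0.075]
scene [177 358  40  26 314] [199.6 374. ] [0.831 0.342 0.115] [0.831 0.332 0.075]
```

View pics/c1.png

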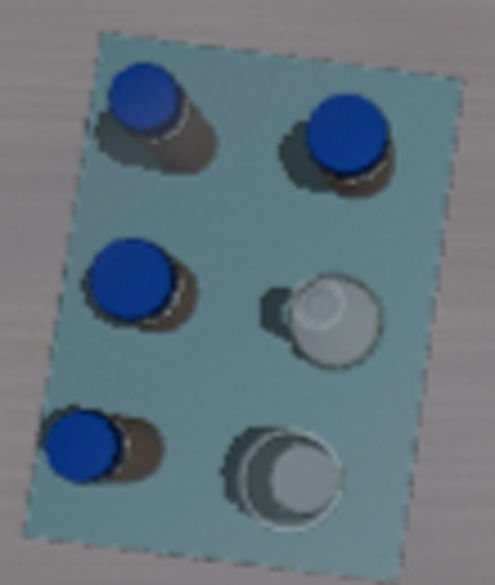

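View pics/c2.png

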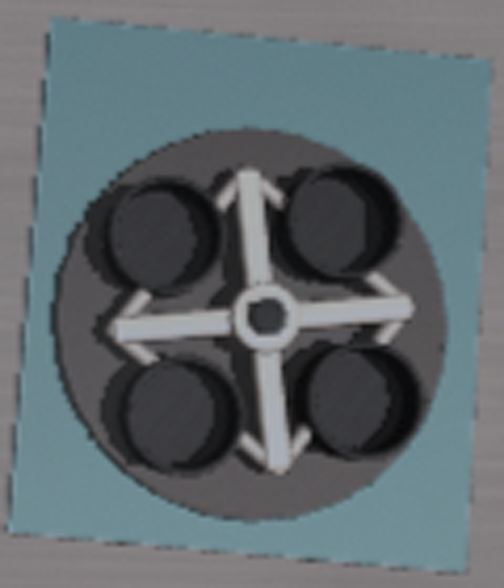

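View pics/c3.png

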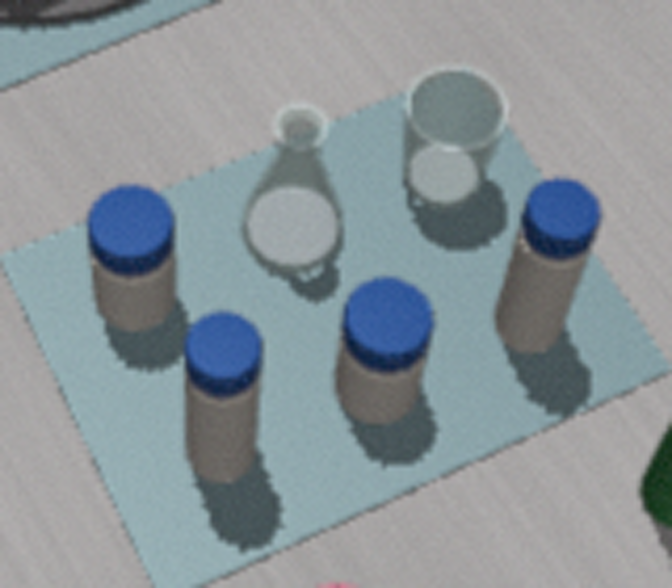

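```bash
python3 - <<'E'
import cv2,numpy as np
from h import *
a=cv2.imread('pics/top0.png');b=cv2.imread('pics/scene0.png')
g=lambda im:np.clip(255*(im/255.)**0.45,0,255).astype('uint8')
cv2.imwrite('pics/d1.png',crop(g(a),280,155,384,257,5.7))
cv2.imwrite('pics/d2.png',crop(g(b),165,100,275,190,7))
c=cal('top')
for n,u,v,z in(('TA',172.4,151.8,.123),('TB',158.4,228.9,.123),('SA',217.1,159.8,.083),('SB',169.1,192.2,.083),('flask',214.4,201.6,.004),('beakbase',207.8,236.2,.004),('beakrim',204.7,236.7,.073),('hub',333.3,205.2,.049),('hub',333.3,205.2,.04)): print(n,ray(c,u,v,z).round(4))
c=cal('scene')
for n,u,v,z in(('TA',263,262,.123),('TB',343.6,230,.123),('SA',241,232.5,.083),('SB',302,254.5,.083)): print(n,ray(c,u,v,z).round(4))
E
```

```text
TA [0.6309 0.2218 0.123 ]
TB [0.459  0.2438 0.123 ]
SA [0.6243 0.1254 0.083 ]
SB [0.5446 0.2335 0.083 ]
flask [0.5325 0.1354 0.004 ]
beakbase [0.4446 0.1489 0.004 ]
beakrim [0.4439 0.1486 0.073 ]
hub [ 0.5273 -0.1584  0.049 ]
hub [ 0.5281 -0.1606  0.04  ]
TA [0.6369 0.2254 0.123 ]
TB [0.4648 0.2475 0.123 ]
SA [0.6299 0.1281 0.083 ]
SB [0.5506 0.2348 0.083 ]
```

View pics/d1.png

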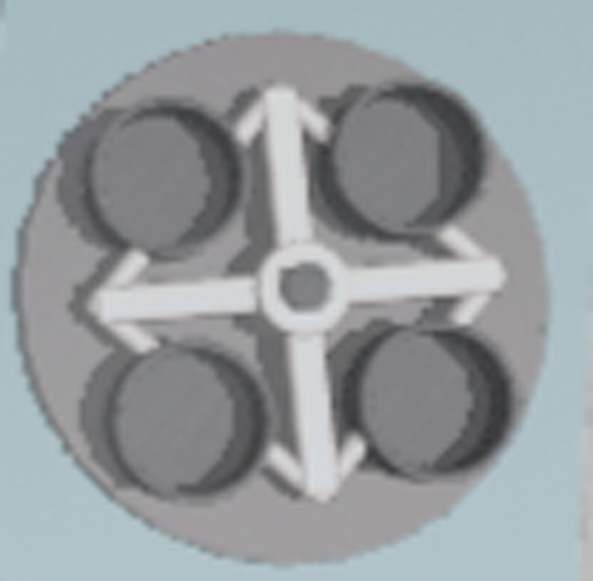

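View pics/d2.png

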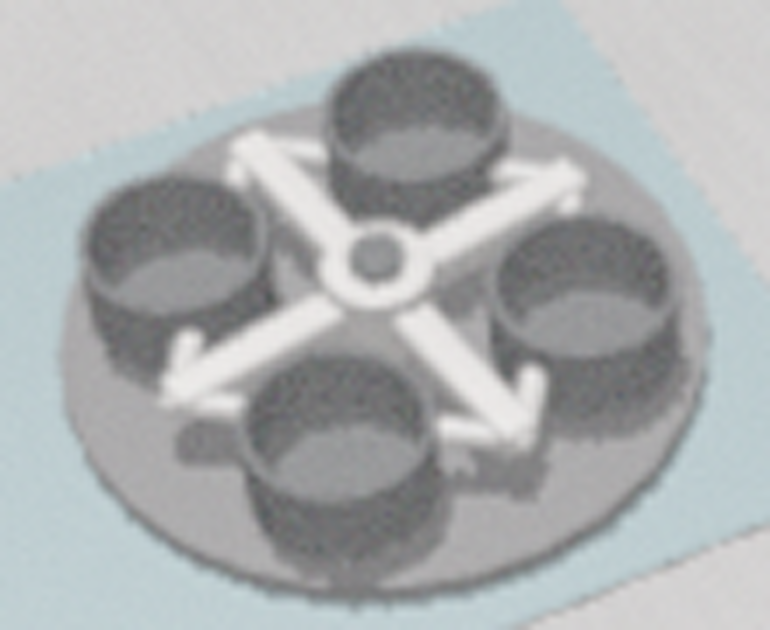

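```bash
python3 - <<'E'
from h import *
for n,s,x0,y0,P in(('top',5.7,280,155,dict(UL=(165,176),UR=(409,160),LL=(187,420),LR=(433,402))),('scene',7,165,100,dict(left=(176,246),back=(416,127),right=(587,288),front=(340,433)))):
    c=cal(n);A=[]
    for k,(x,y) in P.items():
        p=ray(c,x0+(x+.5)/s-.5,y0+(y+.5)/s-.5,.049);A.append(p);print(n,k,p.round(4))
    A=np.array(A);print(A.mean(0).round(4),np.linalg.norm(A-A.mean(0),axis=1).round(4))
# triangulate TA etc
def tri(u1,u2):
    L=[]
    for n,u in(('top',u1),('scene',u2)):
        c=cal(n);a=ray(c,*u,0);b=ray(c,*u,.2);d=(b-a)/np.linalg.norm(b-a);L.append((a,d))
    M=sum(np.eye(3)-np.outer(d,d) for a,d in L);v=sum((np.eye(3)-np.outer(d,d))@a for a,d in L);return np.linalg.solve(M,v)
for a,b in(((172.4,151.8),(263,262)),((158.4,228.9),(343.6,230)),((217.1,159.8),(241,232.5)),((169.1,192.2),(302,254.5))):print(tri(a,b).round(4))
E
```

```text
top UL [ 0.5743 -0.0972  0.049 ]
top UR [ 0.5842 -0.2031  0.049 ]
top LL [ 0.4699 -0.1074  0.049 ]
top LR [ 0.4801 -0.2129  0.049 ]
[ 0.5271 -0.1551  0.049 ] [0.0747 0.0745 0.0745 0.0745]
scene left [ 0.5901 -0.2016  0.049 ]
scene back [ 0.4878 -0.2086  0.049 ]
scene right [ 0.4739 -0.1076  0.049 ]
scene front [ 0.5801 -0.0946  0.049 ]
[ 0.533  -0.1531  0.049 ] [0.075  0.0716 0.0746 0.0751]
[0.6338 0.2228 0.1149]
[0.4599 0.2451 0.115 ]
[0.6269 0.1252 0.0755]
[0.5468 0.2337 0.0769]
```

Call:
{"fn": "send_rows", "kwargs": {
  "increments": [
    [1,0,0,0,0.171],
    [1,0,0,0,0.171],
    [1,-0.0067,0.0576,0,0],
    [1,-0.0067,0.0576,0,0],
    [1,-0.0067,0.0576,0,0],
    [1,-0.0067,0.0576,0,0],
    [1,-0.0067,0.0576,0,0],
    [1,-0.0067,0.0576,0,0]
  ]
}}

```text
clock: 1.15
position: [0.4633, 0.2453, 0.2312]
ee_rot: [-0.0, 0.924, 0.383, 0.0]
contact_force: [0.6, -0.7, -0.5]
width: 0.0857
```

```bash
cat > look.py <<'E'
import sys
from h import *
s=manip.get_state();print(s['clock'],s['position'].round(4),np.degrees(2*np.arctan2(s['ee_rot'][2],s['ee_rot'][1])).round(1),s['ee_rot'].round(3),s['width'].round(4),s['contact_force'].round(1))
c=cal('wrist');np.save('pics/%s_cal.npy'%sys.argv[1],c,allow_pickle=True)
im=manip.get_image('wrist');cv2.imwrite('pics/%s.png'%sys.argv[1],im[:,:,::-1])
T=c['camera_from_world'];print('cam',(-T[:3,:3].T@T[:3,3]).round(3))
E
python3 look.py w1
```

```text
Traceback (most recent call last):
  File "look.py", line 3, in <module>
    s=manip.get_state();print(s['clock'],s['position'].round(4),np.degrees(2*np.arctan2(s['ee_rot'][2],s['ee_rot'][1])).round(1),s['ee_rot'].round(3),s['width'].round(4),s['contact_force'].round(1))
                                                                                                                                                      ^^^^^^^^^^^^^^^^
AttributeError: 'float' object has no attribute 'round'
```

```bash
sed -i "s/s\['width'\].round(4)/round(s['width'],4)/" look.py; python3 look.py w1
```

```text
1.15 [0.4633 0.2453 0.2312] 45.0 [-0.     0.924  0.383  0.   ] 0.0857 [ 0.6 -0.7 -0.5]
cam [0.414 0.294 0.374]
```

View pics/w1.png

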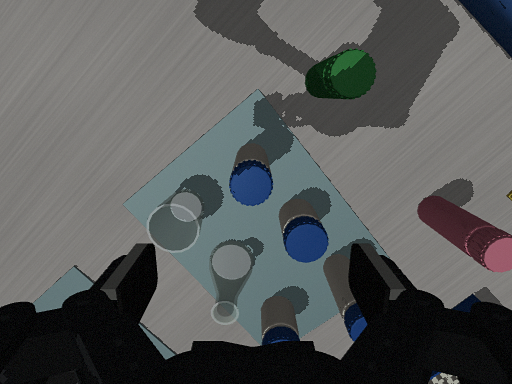

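```bash
python3 - <<'E'
from h import *
c=np.load('pics/w1_cal.npy',allow_pickle=True).item()
for n,u,v,z in(('TB',251,183.5,.123),('SB',306,241,.083),('bk',174,228,.073),('bkb',187,207,.004),('fl',231,261,.004),('fltop',225,313,.107)):print(n,ray(c,u,v,z).round(4))
im=cv2.imread('pics/w1.png');cv2.imwrite('pics/w1c.png',crop(im,140,130,390,350,3.))
E
```

```text
TB [0.4609 0.2451 0.123 ]
SB [0.5472 0.2342 0.083 ]
bk [0.4487 0.1486 0.073 ]
bkb [0.4497 0.1468 0.004 ]
fl [0.5371 0.1324 0.004 ]
fltop [0.5372 0.1335 0.107 ]
```

View pics/w1c.png

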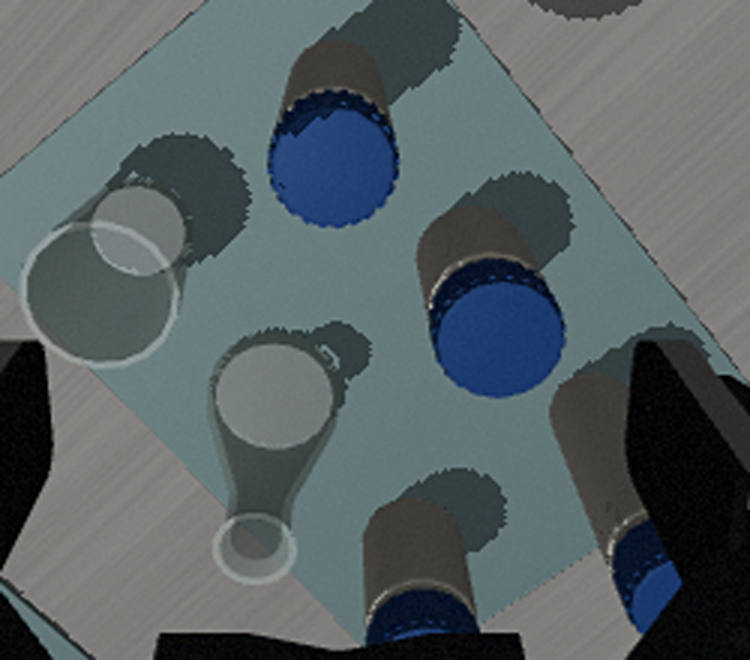

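Call:
{"fn": "send_rows", "kwargs": {
  "increments": [
    [1,-0.0018,-0.0014,0.05,0],
    [1,0,0,0.05,0],
    [1,0,0,0.04,0],
    [1,0,0,0.018,0],
    [0,0,0,0,0],
    [0,0,0,0,0],
    [0,0,0,0,0],
    [0,0,0,0,0]
  ],
  "squeeze": 40
}}

```text
clock: 2.2
position: [0.461, 0.247, 0.0746]
ee_rot: [-0.0, 0.924, 0.383, 0.001]
contact_force: [-0.4, -0.8, 4.4]
width: 0.0353
```

```bash
python3 look.py w2
```

```text
2.2 [0.461  0.247  0.0746] 45.0 [-0.     0.924  0.383  0.001] 0.0353 [-0.4 -0.8  4.4]
cam [0.411 0.296 0.217]
```

View pics/w2.png

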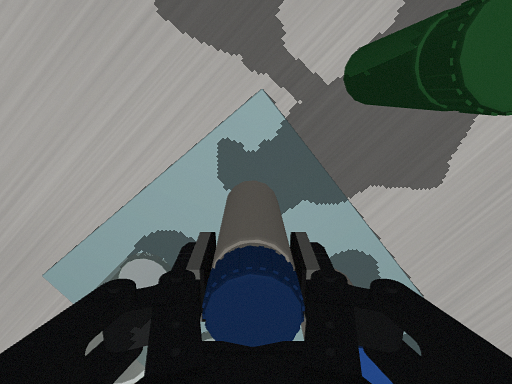

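Call:
{"fn": "send_rows", "kwargs": {
  "increments": [
    [0,0,0,-0.03,0],
    [0,0,0,-0.06,0],
    [0,0,0,-0.06,0],
    [0,0,0,0,0]
  ]
}}

```text
clock: 2.75
position: [0.4632, 0.2478, 0.2286]
ee_rot: [0.0, 0.924, 0.383, 0.006]
contact_force: [0.7, -0.6, -2.4]
width: 0.0349
```

Call:
{"fn": "send_rows", "kwargs": {
  "increments": [
    [0,-0.02,0.0219,0,0],
    [0,-0.0387,0.0424,0,0],
    [0,-0.0387,0.0424,0,0],
    [0,-0.0387,0.0424,0,0],
    [0,-0.0387,0.0424,0,0],
    [0,-0.0387,0.0424,0,0],
    [0,-0.0387,0.0424,0,0],
    [0,-0.0387,0.0424,0,0]
  ]
}}

```text
clock: 3.75
position: [0.4792, -0.1858, 0.2219]
ee_rot: [-0.001, 0.924, 0.383, -0.001]
contact_force: [1.0, 0.2, -1.7]
width: 0.0353
```

Call:
{"fn": "send_rows", "kwargs": {
  "increments": [
    [0,-0.0188,0.0207,0,0],
    [0,0,0,0,0],
    [0,0,0,0,0]
  ]
}}

```text
clock: 4.12
position: [0.4807, -0.2113, 0.2222]
ee_rot: [-0.001, 0.924, 0.383, -0.001]
contact_force: [0.7, 0.8, -2.3]
width: 0.0353
```

```bash
python3 look.py w3; python3 - <<'E'
from h import *
cv2.imwrite('pics/top3.png',manip.get_image('top')[:,:,::-1]);cv2.imwrite('pics/scene3.png',manip.get_image('scene')[:,:,::-1])
E
```

```text
4.125 [ 0.4807 -0.2113  0.2222] 45.0 [-0.001  0.924  0.383 -0.001] 0.0353 [ 0.7  0.8 -2.3]
cam [ 0.432 -0.163  0.365]
```

View pics/w3.png

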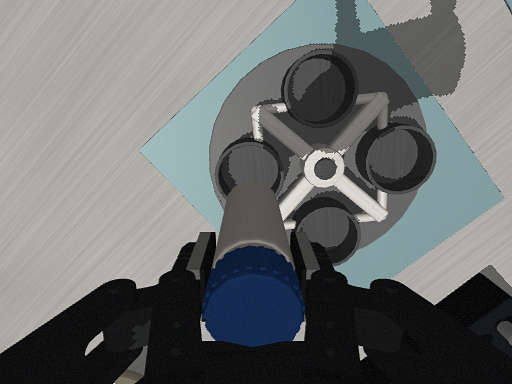

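View pics/scene3.png

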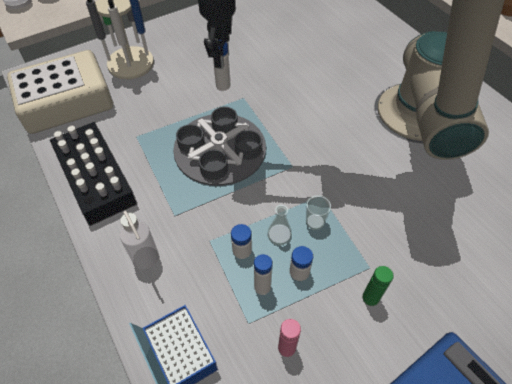

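```bash
python3 - <<'E'
from h import *
c=np.load('pics/w3_cal.npy',allow_pickle=True).item()
im=cv2.imread('pics/w3.png')
g=np.clip(255*(im/255.)**0.5,0,255).astype('uint8')
for n,p in dict(LR=(.482,-.212),UL=(.578,-.096),UR=(.588,-.202),LL=(.472,-.106)).items():
    pts=[proj(c,(p[0]+.035*np.cos(t),p[1]+.035*np.sin(t),.049)) for t in np.linspace(0,6.283,60)]
    cv2.polylines(g,[np.int32(np.array(pts)*16)],True,(0,0,255),1,shift=4)
cv2.imwrite('pics/w3c.png',crop(g,190,30,450,290,2.3))
E
```

```text
(no output)
```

View pics/w3c.png

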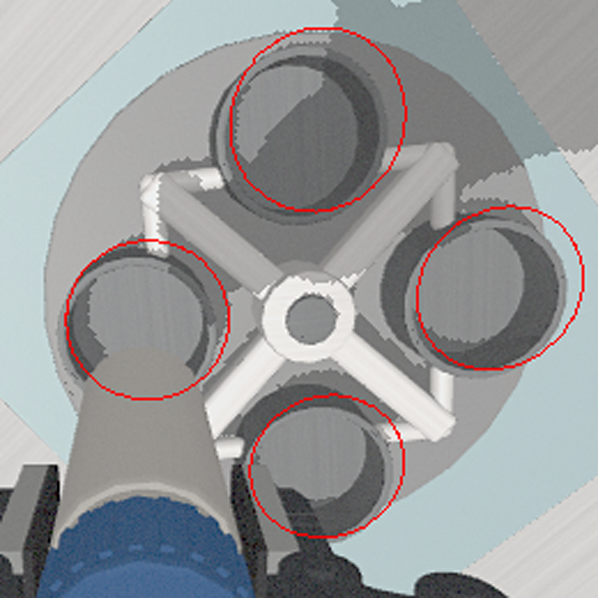

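```bash
python3 - <<'E'
from h import *
im=cv2.imread('pics/w3.png')
g=np.clip(255*(im/255.)**0.5,0,255).astype('uint8')
cv2.imwrite('pics/w3d.png',crop(g,270,35,450,200,4.4))
cv2.imwrite('pics/w3e.png',crop(g,200,120,380,285,4.4))
E
```

```text
(no output)
```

View pics/w3d.png

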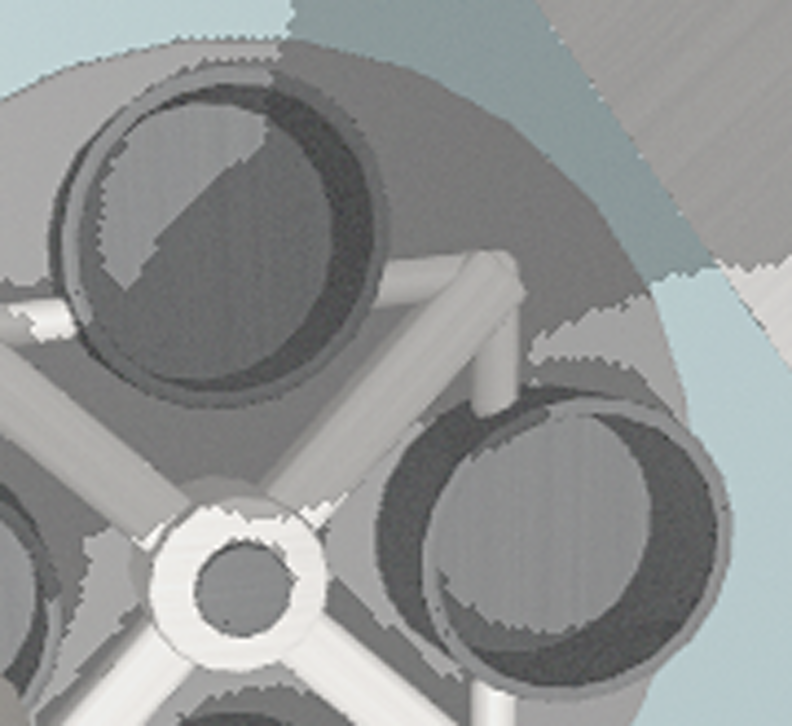

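View pics/w3e.png

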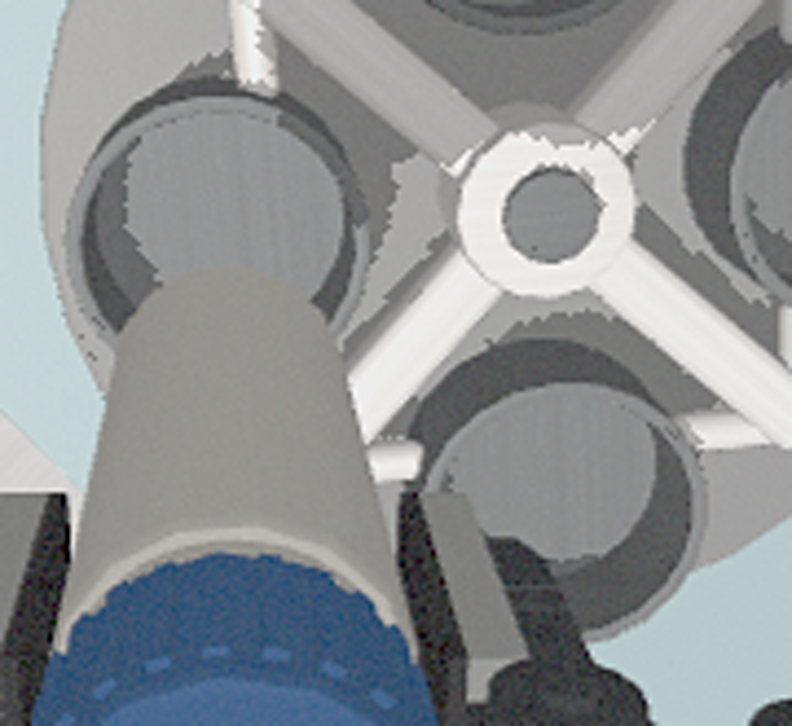

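View pics/top3.png

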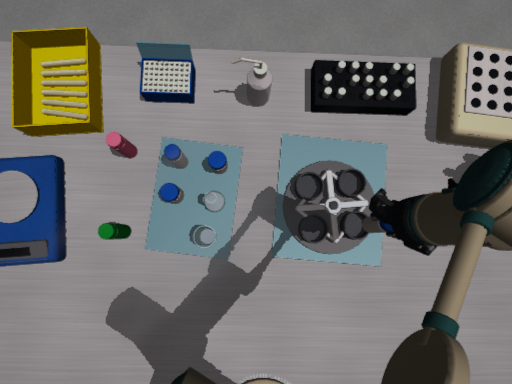

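```bash
python3 - <<'E'
from h import *
c=np.load('pics/w3_cal.npy',allow_pickle=True).item()
A=[]
for n,x0,y0,x,y in(('LL',270,35,225,238),('UL',270,35,578,548),('LR',200,120,216,242),('UR',200,120,566,511)):
    p=ray(c,x0+(x+.5)/4.4-.5,y0+(y+.5)/4.4-.5,.049);A.append(p);print(n,p.round(4))
A=np.array(A);print(A.mean(0).round(4),np.linalg.norm(A-A.mean(0),axis=1).round(4))
print('hub',ray(c,270+240/4.4,35+582/4.4,.049),ray(c,270+240/4.4,35+582/4.4,.04))
ct=cal('top');print(proj(ct,(.4807,-.2113,.2222)))
# disc edge
E
```

```text
LL [ 0.4714 -0.1139  0.049 ]
UL [ 0.5765 -0.1021  0.049 ]
LR [ 0.482 -0.219  0.049]
UR [ 0.5876 -0.2065  0.049 ]
[ 0.5294 -0.1604  0.049 ] [0.0743 0.075  0.0754 0.0743]
hub [ 0.52968975 -0.16060112  0.049     ] [ 0.53248348 -0.16053515  0.04      ]
[382.53778041 222.59393017]
```

Call:
{"fn": "send_rows", "kwargs": {
  "increments": [
    [0,-0.0024,0.0042,0.04,0],
    [0,0,0,0.04,0],
    [0,0,0,0.01,0],
    [0,0,0,0,0],
    [0,0,0,0,0]
  ]
}}

```text
clock: 4.9
position: [0.4841, -0.2174, 0.135]
ee_rot: [0.001, 0.924, 0.383, 0.001]
contact_force: [0.1, -0.0, -1.2]
width: 0.0351
```

```bash
python3 look.py w4; python3 - <<'E'
from h import *
cv2.imwrite('pics/top4.png',manip.get_image('top')[:,:,::-1]);im=manip.get_image('scene')[:,:,::-1];cv2.imwrite('pics/scene4.png',im)
cv2.imwrite('pics/s4c.png',crop(im,150,60,290,190,5))
E
```

```text
4.9 [ 0.4841 -0.2174  0.135 ] 45.1 [0.001 0.924 0.383 0.001] 0.0351 [ 0.1 -0.  -1.2]
cam [ 0.434 -0.169  0.277]
```

View pics/w4.png

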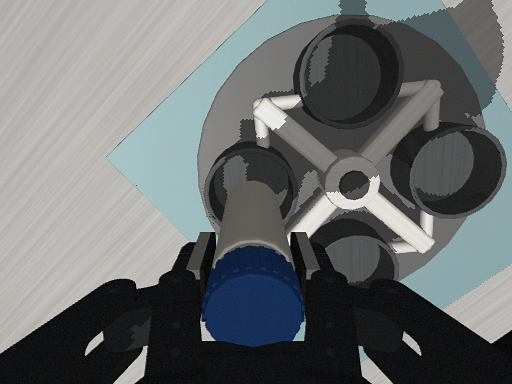

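View pics/s4c.png

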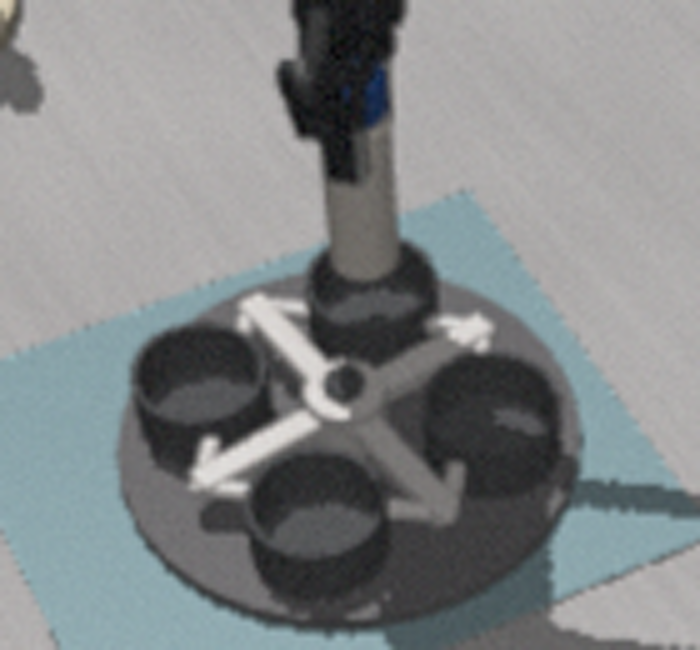

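```bash
python3 - <<'E'
from h import *
c=np.load('pics/w4_cal.npy',allow_pickle=True).item()
im=cv2.imread('pics/w4.png')
ty=np.array([.707,-.707,0])
b=ray(c,252,181,.063)+.018*ty; r=ray(c,251.5,143,.049)+.035*ty
print(b,r)
for n,u,v in(('l',206,190),('r',297,190)):print(n,ray(c,u,v,.049))
s=cal('scene')
print(proj(s,(.4841,-.2174,.063)),proj(s,(.482,-.216,.049)), 'seen bottle bottom ctr',150+365/5,60+266/5)
print(ray(s,150+373/5,60+293/5,.049))
g=np.clip(255*(im/255.)**0.5,0,255).astype('uint8')
cv2.imwrite('pics/w4c.png',crop(g,190,120,330,270,5))
E
```

```text
[ 0.48699916 -0.22177874  0.063     ] [ 0.48187599 -0.21724801  0.049     ]
l [ 0.45800455 -0.24031419  0.049     ]
r [ 0.50489973 -0.19319721  0.049     ]
[223.2962172  111.18325625] [224.5926765  115.12293324] seen bottle bottom ctr 223.0 113.2
[ 0.48799557 -0.20504031  0.049     ]
```

View pics/w4c.png

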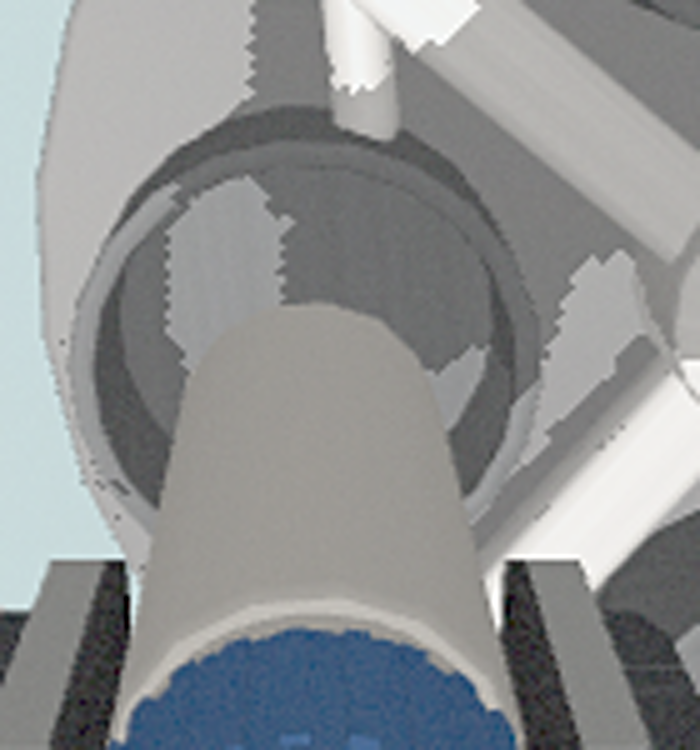

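Call:
{"fn": "send_rows", "kwargs": {
  "increments": [
    [0,0,-0.001,0.02,0],
    [0,0,0,0.015,0],
    [0,0,0,0.006,0],
    [0,0,0,0.003,0],
    [0,0,0,0,0]
  ]
}}

```text
clock: 5.68
position: [0.4825, -0.2166, 0.0897]
ee_rot: [0.0, 0.924, 0.383, 0.0]
contact_force: [0.7, 0.6, -1.0]
width: 0.0354
```

Call:
{"fn": "send_rows", "kwargs": {
  "increments": [
    [0,0,0,0.0015,0],
    [0,0,0,0,0],
    [0.7,0,0,0,0],
    [0.7,0,0,0,0],
    [0.7,0,0,0,0]
  ]
}}

```text
clock: 6.3
position: [0.4821, -0.2163, 0.0876]
ee_rot: [-0.0, 0.924, 0.383, -0.0]
contact_force: [0.1, -0.6, -0.3]
width: 0.0594
```

```bash
python3 look.py w5; python3 - <<'E'
from h import *
im=manip.get_image('scene')[:,:,::-1];cv2.imwrite('pics/s5c.png',crop(im,150,60,290,190,5))
E
```

```text
6.3 [ 0.4821 -0.2163  0.0876] 45.0 [-0.     0.924  0.383 -0.   ] 0.0594 [ 0.1 -0.6 -0.3]
cam [ 0.433 -0.168  0.23 ]
```

View pics/w5.png

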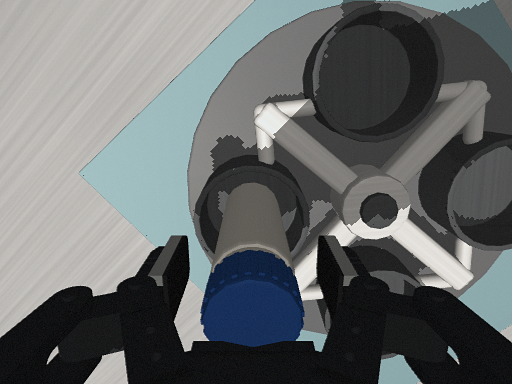

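View pics/s5c.png

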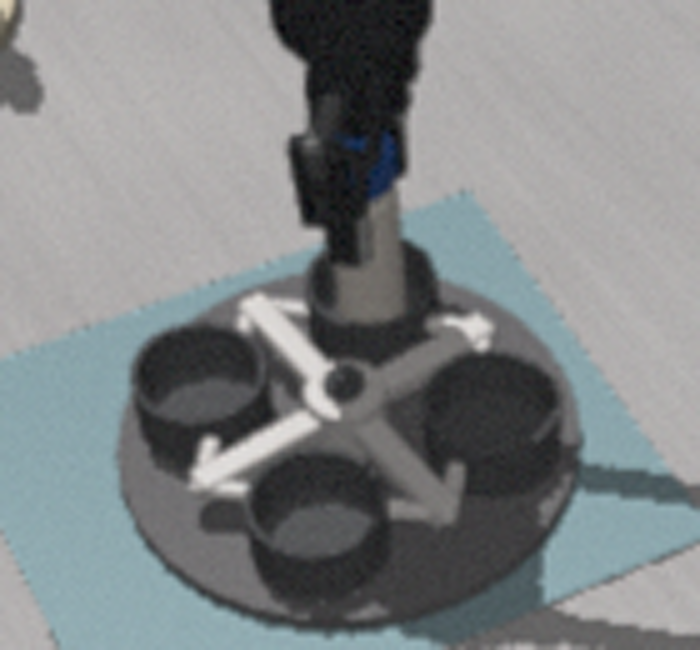

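Call:
{"fn": "send_rows", "kwargs": {
  "increments": [
    [0.8,0,0,-0.03,0],
    [1,0,0,-0.06,0],
    [1,0,0,-0.045,0],
    [1,0.0261,-0.0127,0,0],
    [1,0.0522,-0.0254,0,0],
    [1,0.0522,-0.0254,0,0],
    [1,0.0522,-0.0254,0,0],
    [1,0.0522,-0.0254,0,0]
  ]
}}

```text
clock: 7.4
position: [0.5677, 0.0324, 0.2227]
ee_rot: [0.0, 0.924, 0.383, 0.0]
contact_force: [0.1, -1.2, -0.9]
width: 0.0854
```

Call:
{"fn": "send_rows", "kwargs": {
  "increments": [
    [1,0.0522,-0.0254,0,0],
    [1,0.0522,-0.0254,0,0],
    [1,0.0522,-0.0254,0,0],
    [1,0.0261,-0.0127,0,0],
    [1,0,0,0,0],
    [1,0,0,0,0]
  ]
}}

```text
clock: 8.15
position: [0.633, 0.2219, 0.2224]
ee_rot: [0.0, 0.924, 0.383, -0.001]
contact_force: [-0.4, -0.2, -0.1]
width: 0.0855
```

```bash
python3 look.py w6; python3 - <<'E'
from h import *
im=manip.get_image('scene')[:,:,::-1];cv2.imwrite('pics/scene6.png',im)
im=manip.get_image('top')[:,:,::-1];cv2.imwrite('pics/t6c.png',crop(im,270,130,390,270,4.2))
E
```

```text
8.15 [0.633  0.2219 0.2224] 45.0 [ 0.     0.924  0.383 -0.001] 0.0855 [-0.4 -0.2 -0.1]
cam [0.584 0.271 0.365]
```

View pics/w6.png

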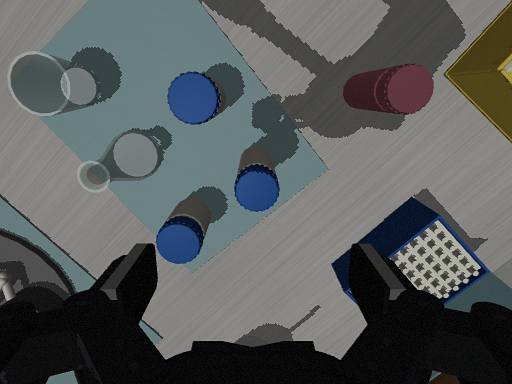

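View pics/t6c.png

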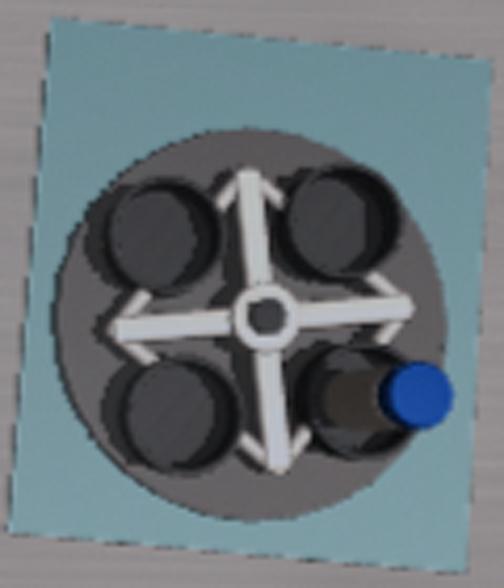

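```bash
python3 - <<'E'
from h import *
c=np.load('pics/w6_cal.npy',allow_pickle=True).item()
for n,u,v,z in(('TA',257.3,188.5,.123),('SB',193,97.5,.083),('SA',180,242.5,.083),('fl',136,154,.004)):print(n,ray(c,u,v,z).round(4))
print('placed',ray(cal('top'),270+418.5/4.2-.5,130+395.5/4.2-.5,.138))
E
```

```text
TA [0.6351 0.2239 0.123 ]
SB [0.5497 0.2336 0.083 ]
SA [0.6298 0.127  0.083 ]
fl [0.5361 0.1329 0.004 ]
placed [ 0.48112403 -0.21483386  0.138     ]
```

Call:
{"fn": "send_rows", "kwargs": {
  "increments": [
    [1,0.0025,0.0003,0.05,0],
    [1,0,0,0.05,0],
    [1,0,0,0.035,0],
    [1,0,0,0.014,0],
    [0,0,0,0,0],
    [0,0,0,0,0],
    [0,0,0,0,0],
    [0,0,0,0,0]
  ],
  "squeeze": 40
}}

```text
clock: 9.3
position: [0.6366, 0.2245, 0.0758]
ee_rot: [0.0, 0.924, 0.383, 0.002]
contact_force: [-0.2, -1.2, 5.9]
width: 0.0352
```

Call:
{"fn": "send_rows", "kwargs": {
  "increments": [
    [0,0,0,-0.03,0],
    [0,0,0,-0.06,0],
    [0,0,0,-0.06,0],
    [0,0,0,0,0]
  ]
}}

```text
clock: 9.8
position: [0.6384, 0.2253, 0.2305]
ee_rot: [0.001, 0.924, 0.383, 0.006]
contact_force: [-0.3, 0.6, -1.3]
width: 0.0352
```

Call:
{"fn": "send_rows", "kwargs": {
  "increments": [
    [0,-0.0225,0.0157,0,0],
    [0,-0.045,0.0313,0,0],
    [0,-0.045,0.0313,0,0],
    [0,-0.045,0.0313,0,0],
    [0,-0.045,0.0313,0,0],
    [0,-0.045,0.0313,0,0],
    [0,-0.0225,0.0157,0,0],
    [0,0,0,0,0]
  ]
}}

```text
clock: 10.8
position: [0.5764, -0.1012, 0.2224]
ee_rot: [-0.001, 0.924, 0.381, -0.001]
contact_force: [0.5, 1.0, -1.4]
width: 0.0354
```

Call:
{"fn": "send_rows", "kwargs": {
  "increments": [
    [0,0,0,0.04,0],
    [0,0,0,0.04,0],
    [0,0,0,0.01,0],
    [0,0,0,0,0],
    [0,0,0,0,0]
  ]
}}

```text
clock: 11.42
position: [0.5789, -0.0994, 0.1354]
ee_rot: [0.001, 0.924, 0.383, 0.001]
contact_force: [-0.3, -0.6, -0.9]
width: 0.0352
```

```bash
python3 look.py w7; python3 - <<'E'
from h import *
im=manip.get_image('scene')[:,:,::-1];cv2.imwrite('pics/s7c.png',crop(im,150,60,290,190,5))
im=cv2.imread('pics/w7.png');g=np.clip(255*(im/255.)**0.5,0,255).astype('uint8')
cv2.imwrite('pics/w7c.png',crop(g,150,100,350,260,4))
E
```

```text
11.425 [ 0.5789 -0.0994  0.1354] 45.1 [0.001 0.924 0.383 0.001] 0.0352 [-0.3 -0.6 -0.9]
cam [ 0.529 -0.051  0.278]
```

View pics/w7c.png

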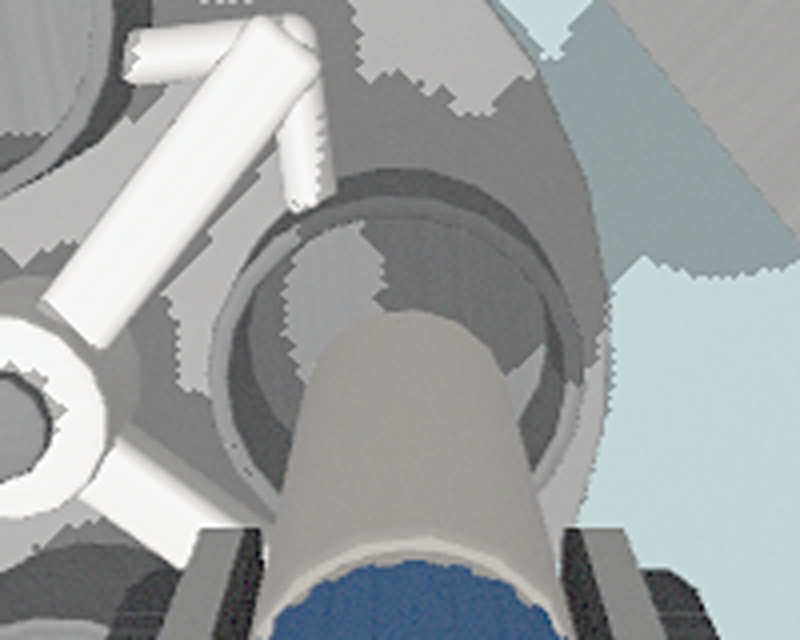

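View pics/s7c.png

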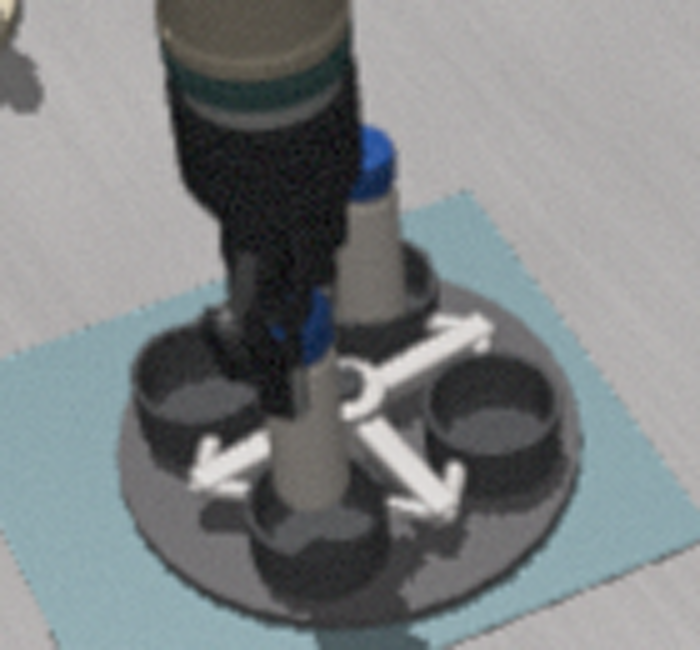

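Call:
{"fn": "send_rows", "kwargs": {
  "increments": [
    [0,-0.001,0,0.02,0],
    [0,0,0,0.015,0],
    [0,0,0,0.006,0],
    [0,0,0,0.003,0],
    [0,0,0,0,0],
    [0,0,0,0.001,0],
    [0.7,0,0,0,0],
    [0.7,0,0,0,0]
  ]
}}

```text
clock: 12.52
position: [0.5772, -0.1003, 0.0889]
ee_rot: [0.0, 0.924, 0.383, 0.0]
contact_force: [0.3, 0.1, -0.3]
width: 0.0598
```

Call:
{"fn": "send_rows", "kwargs": {
  "increments": [
    [0.7,0,0,0,0],
    [0.7,0,0,-0.03,0],
    [1,0,0,-0.05,0],
    [1,0,0,-0.05,0],
    [1,0,0,0,0]
  ]
}}

```text
clock: 13.15
position: [0.5796, -0.101, 0.2235]
ee_rot: [0.003, 0.924, 0.383, 0.004]
contact_force: [0.2, -0.0, -0.0]
width: 0.0852
```

```bash
python3 look.py w8; python3 - <<'E'
from h import *
im=manip.get_image('scene')[:,:,::-1];cv2.imwrite('pics/s8c.png',crop(im,150,60,290,190,5))
E
```

```text
13.15 [ 0.5796 -0.101   0.2235] 45.0 [0.003 0.924 0.383 0.004] 0.0852 [ 0.2 -0.  -0. ]
cam [ 0.529 -0.052  0.366]
```

View pics/w8.png

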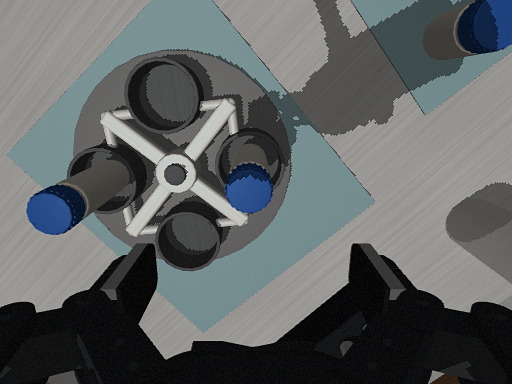

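View pics/s8c.png

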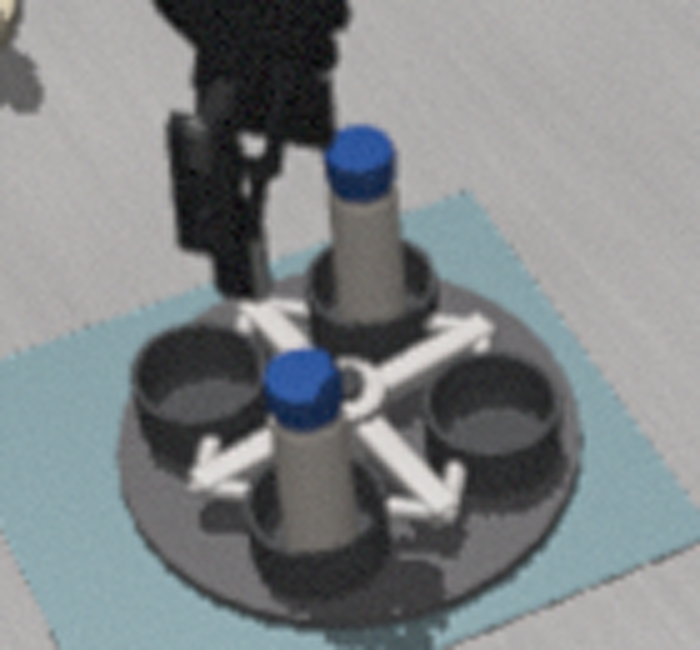

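Call:
{"fn": "send_rows", "kwargs": {
  "increments": [
    [1,0.0179,-0.0215,0,0],
    [1,0.0358,-0.0429,0,0],
    [1,0.0358,-0.0429,0,0],
    [1,0.0358,-0.0429,0,0],
    [1,0.0358,-0.0429,0,0],
    [1,0.0358,-0.0429,0,0],
    [1,0.0179,-0.0215,0,0],
    [1,0,0,0,0]
  ]
}}

```text
clock: 14.25
position: [0.545, 0.2354, 0.2165]
ee_rot: [-0.0, 0.923, 0.385, -0.002]
contact_force: [0.1, -0.4, -1.0]
width: 0.0855
```

```bash
python3 look.py w9; python3 - <<'E'
from h import *
im=manip.get_image('top')[:,:,::-1];cv2.imwrite('pics/t9c.png',crop(im,270,130,390,270,4.2))
im=cv2.imread('pics/w8.png');g=np.clip(255*(im/255.)**0.5,0,255).astype('uint8')
cv2.imwrite('pics/w8c.png',crop(g,90,40,300,290,2.8))
E
```

```text
14.25 [0.545  0.2354 0.2165] 45.2 [-0.     0.923  0.385 -0.002] 0.0855 [ 0.1 -0.4 -1. ]
cam [0.496 0.284 0.359]
```

View pics/w9.png

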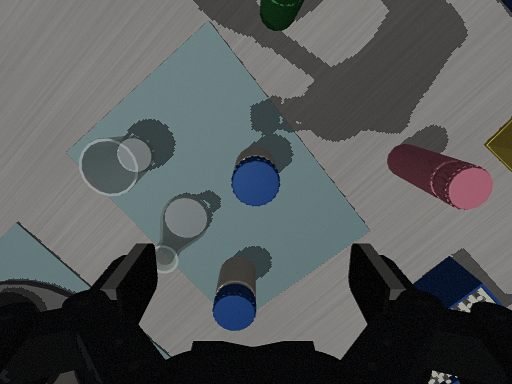

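View pics/w8c.png

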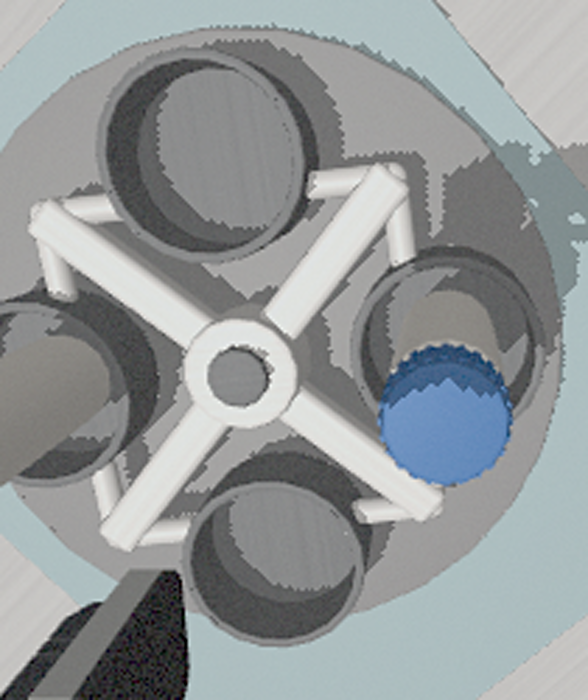

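View pics/t9c.png

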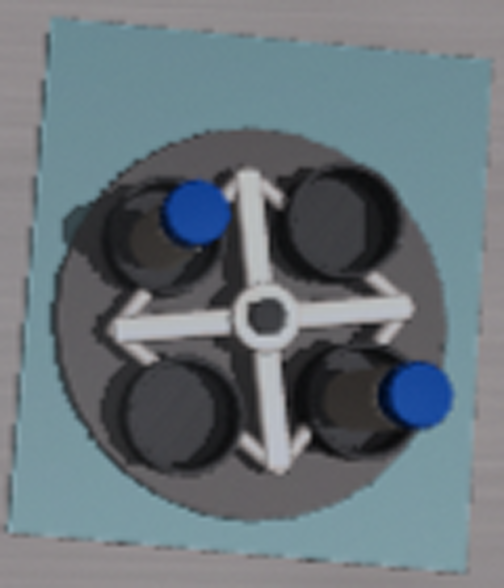

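```bash
python3 - <<'E'
from h import *
c=np.load('pics/w8_cal.npy',allow_pickle=True).item()
f=lambda x,y:(90+(x+.5)/2.8-.5,40+(y+.5)/2.8-.5)
for n,p in(('LL',(202,154)),('UR',(275,563)),('hub',(240,375))):print(n,ray(c,*f(*p),.049).round(4))
print('TA placed',ray(c,*f(446,425),.138).round(4), ray(cal('top'),270+197.5/4.2-.5,130+213.5/4.2-.5,.138).round(4))
c=np.load('pics/w9_cal.npy',allow_pickle=True).item()
for n,u,v,z in(('SB',256,181.5,.083),('SA',234.5,307,.083),('fl',186,217,.004),('fltop',165.5,259,.107)):print(n,ray(c,u,v,z).round(4))
E
```

```text
LL [ 0.4719 -0.1127  0.049 ]
UR [ 0.5886 -0.2067  0.049 ]
hub [ 0.5308 -0.1608  0.049 ]
TA placed [ 0.577  -0.1023  0.138 ] [ 0.5734 -0.0989  0.138 ]
SB [0.5486 0.2345 0.083 ]
SA [0.6247 0.1299 0.083 ]
fl [0.5369 0.1325 0.004 ]
fltop [0.5384 0.1352 0.107 ]
```

Call:
{"fn": "send_rows", "kwargs": {
  "increments": [
    [1,0.001,0.001,0.05,0],
    [1,0,0,0.05,0],
    [1,0,0,0.05,0],
    [1,0,0,0.02,0],
    [0,0,0,0,0],
    [0,0,0,0,0],
    [0,0,0,0,0],
    [0,0,0,0,0]
  ],
  "squeeze": 40
}}

```text
clock: 15.35
position: [0.549, 0.2338, 0.0503]
ee_rot: [0.0, 0.924, 0.383, 0.002]
contact_force: [0.7, -0.4, 3.4]
width: 0.0431
```

```bash
python3 look.py w10
```

```text
15.35 [0.549  0.2338 0.0503] 45.0 [0.    0.924 0.383 0.002] 0.0431 [ 0.7 -0.4  3.4]
cam [0.499 0.282 0.193]
```

View pics/w10.png

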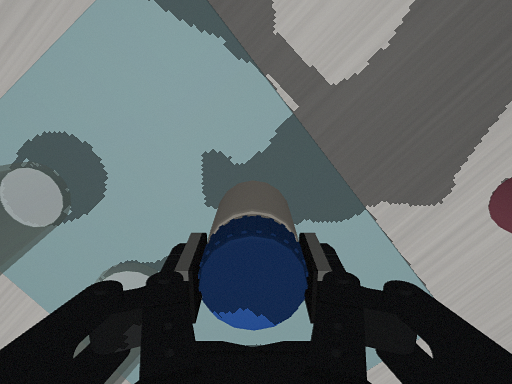

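Call:
{"fn": "send_rows", "kwargs": {
  "increments": [
    [0,0,0,-0.03,0],
    [0,0,0,-0.06,0],
    [0,0,0,-0.06,0],
    [0,-0.0213,0.0136,0,0],
    [0,-0.0427,0.0271,0,0],
    [0,-0.0427,0.0271,0,0],
    [0,-0.0427,0.0271,0,0],
    [0,-0.0427,0.0271,0,0]
  ]
}}

```text
clock: 16.4
position: [0.4975, 0.0104, 0.1989]
ee_rot: [-0.0, 0.924, 0.383, 0.0]
contact_force: [0.3, -0.3, -1.4]
width: 0.0432
```

Call:
{"fn": "send_rows", "kwargs": {
  "increments": [
    [0,-0.0427,0.0271,0,0],
    [0,-0.0427,0.0271,0,0],
    [0,-0.0213,0.0136,0,0],
    [0,0,0,0,0],
    [0,0,0,0.04,0],
    [0,0,0,0.045,0],
    [0,0,0,0,0],
    [0,0,0,0,0]
  ]
}}

```text
clock: 17.4
position: [0.4721, -0.1114, 0.115]
ee_rot: [0.0, 0.924, 0.383, 0.001]
contact_force: [-0.1, -0.6, -1.2]
width: 0.0429
```

```bash
python3 look.py w11; python3 - <<'E'
from h import *
im=manip.get_image('scene')[:,:,::-1];cv2.imwrite('pics/s11c.png',crop(im,150,60,290,190,5))
im=cv2.imread('pics/w11.png');g=np.clip(255*(im/255.)**0.5,0,255).astype('uint8')
cv2.imwrite('pics/w11c.png',crop(g,150,100,350,260,4))
E
```

```text
17.4 [ 0.4721 -0.1114  0.115 ] 45.1 [0.    0.924 0.383 0.001] 0.0429 [-0.1 -0.6 -1.2]
cam [ 0.422 -0.063  0.258]
```

View pics/w11c.png

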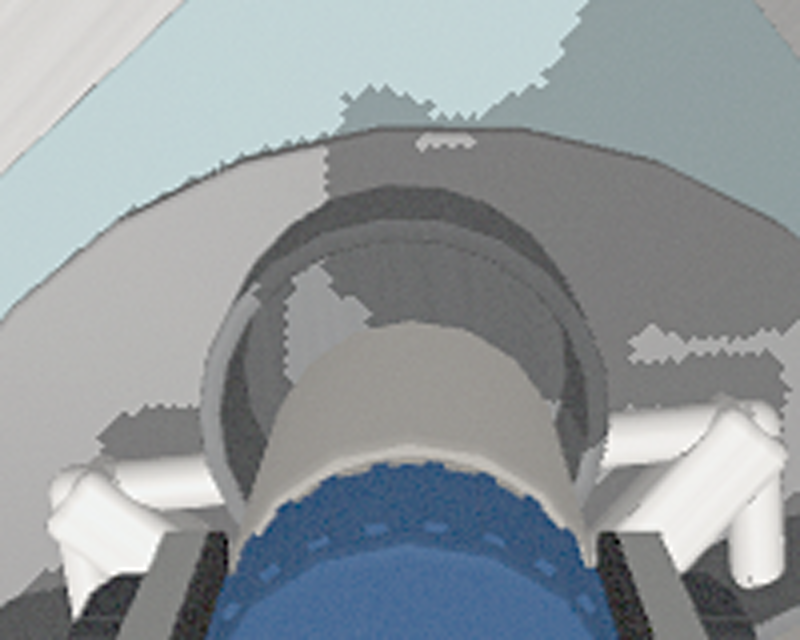

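View pics/s11c.png

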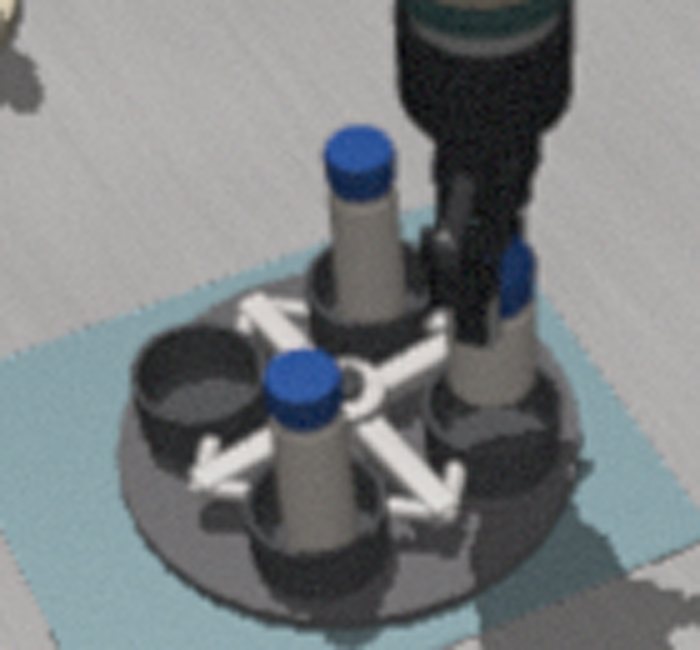

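```bash
python3 - <<'E'
from h import *
c=np.load('pics/w11_cal.npy',allow_pickle=True).item()
ty=np.array([.707,-.707,0]);tx=np.array([.707,.707,0])
b=ray(c,150+417/4,100+322/4,.068)+.022*ty; r=ray(c,150+404/4,100+220/4,.049)+.035*ty
print(b,r,((r-b)@tx).round(4),((r-b)@ty).round(4))
for y in (400,):
  print(ray(c,150+202/4,200,.049),ray(c,150+607/4,200,.049))
E
```

```text
[ 0.47392762 -0.11266123  0.068     ] [ 0.47314753 -0.1147869   0.049     ] -0.0021 0.001
[ 0.44610752 -0.13573427  0.049     ] [ 0.49414631 -0.08743654  0.049     ]
```

Call:
{"fn": "send_rows", "kwargs": {
  "increments": [
    [0,-0.002,0.001,0.01,0],
    [0,0,0,0.02,0],
    [0,0,0,0.012,0],
    [0,0,0,0.006,0],
    [0,0,0,0,0]
  ]
}}

```text
clock: 18.12
position: [0.4706, -0.1141, 0.0658]
ee_rot: [0.0, 0.924, 0.383, 0.0]
contact_force: [-0.2, -0.1, -1.8]
width: 0.0431
```

Call:
{"fn": "send_rows", "kwargs": {
  "increments": [
    [0,0,0,0.0015,0],
    [0,0,0,0.001,0],
    [0,0,0,0,0]
  ]
}}

```text
clock: 18.5
position: [0.471, -0.1142, 0.0652]
ee_rot: [0.001, 0.924, 0.383, 0.001]
contact_force: [-2.3, -0.0, 12.1]
width: 0.0431
```

Call:
{"fn": "send_rows", "kwargs": {
  "increments": [
    [0.75,0,0,0,0],
    [0.75,0,0,0,0],
    [0.75,0,0,0,0],
    [0.75,0,0,-0.03,0],
    [1,0,0,-0.06,0],
    [1,0,0,-0.06,0],
    [1,0,0,0,0]
  ]
}}

```text
clock: 19.38
position: [0.4735, -0.1151, 0.2181]
ee_rot: [0.004, 0.924, 0.383, 0.004]
contact_force: [0.9, -0.5, 0.0]
width: 0.0856
```

```bash
python3 look.py w12; python3 - <<'E'
from h import *
im=manip.get_image('scene')[:,:,::-1];cv2.imwrite('pics/s12c.png',crop(im,150,60,290,190,5))
E
```

```text
19.375 [ 0.4735 -0.1151  0.2181] 45.0 [0.004 0.924 0.383 0.004] 0.0856 [ 0.9 -0.5  0. ]
cam [ 0.423 -0.066  0.36 ]
```

View pics/w12.png

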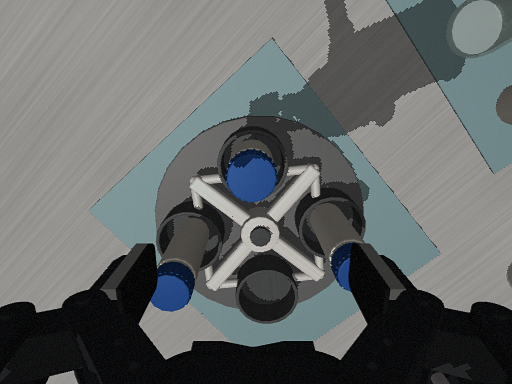

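View pics/s12c.png

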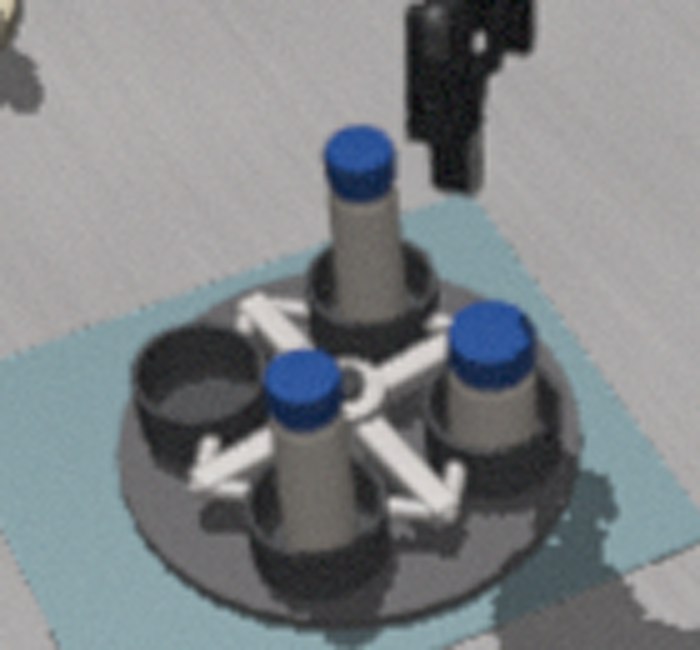

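Call:
{"fn": "send_rows", "kwargs": {
  "increments": [
    [1,0.0281,-0.006,0,0],
    [1,0.0561,-0.0121,0,0],
    [1,0.0561,-0.0121,0,0],
    [1,0.0561,-0.0121,0,0],
    [1,0.0561,-0.0121,0,0],
    [1,0.0281,-0.006,0,0],
    [1,0,0,0,0],
    [1,0,0,0,0]
  ]
}}

```text
clock: 20.48
position: [0.6245, 0.1266, 0.2114]
ee_rot: [-0.0, 0.924, 0.383, -0.002]
contact_force: [-0.4, -0.0, 1.2]
width: 0.0858
```

```bash
python3 look.py w13
```

```text
20.475 [0.6245 0.1266 0.2114] 45.0 [-0.     0.924  0.383 -0.002] 0.0858 [-0.4 -0.   1.2]
cam [0.576 0.175 0.354]
```

View pics/w13.png

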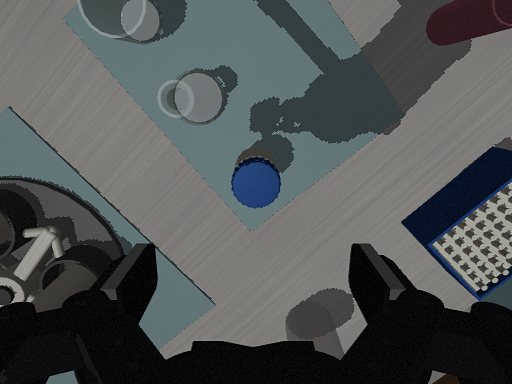

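```bash
python3 - <<'E'
from h import *
c=np.load('pics/w13_cal.npy',allow_pickle=True).item()
for n,u,v,z in(('SA',256.3,184,.083),('fl',198,97,.004),('soap',313,322,.03)):print(n,ray(c,u,v,z).round(4))
E
```

```text
SA [0.6288 0.1251 0.083 ]
fl [0.5357 0.1333 0.004 ]
soap [0.8049 0.0447 0.03  ]
```

Call:
{"fn": "send_rows", "kwargs": {
  "increments": [
    [1,0.0014,0.0028,0.05,0],
    [1,0,0,0.05,0],
    [1,0,0,0.045,0],
    [1,0,0,0.0195,0],
    [0,0,0,0,0],
    [0,0,0,0,0],
    [0,0,0,0,0],
    [0,0,0,0,0]
  ],
  "squeeze": 40
}}

```text
clock: 21.52
position: [0.6298, 0.126, 0.0506]
ee_rot: [0.001, 0.924, 0.383, 0.001]
contact_force: [-0.4, -1.1, 4.8]
width: 0.0432
```

Call:
{"fn": "send_rows", "kwargs": {
  "increments": [
    [0,0,0,-0.045,0],
    [0,0,0,-0.06,0],
    [0,0,0,-0.06,0],
    [0,-0.022,0.0172,0,0],
    [0,-0.0441,0.0344,0,0],
    [0,-0.0441,0.0344,0,0],
    [0,-0.0441,0.0344,0,0],
    [0,-0.0441,0.0344,0,0]
  ]
}}

```text
clock: 22.52
position: [0.5977, -0.1248, 0.214]
ee_rot: [0.0, 0.924, 0.383, 0.0]
contact_force: [0.2, 0.1, -0.2]
width: 0.0431
```

Call:
{"fn": "send_rows", "kwargs": {
  "increments": [
    [0,-0.0441,0.0344,0,0],
    [0,-0.0221,0.0172,0,0],
    [0,0,0,0,0],
    [0,0,0,0.05,0],
    [0,0,0,0.05,0],
    [0,0,0,0,0],
    [0,0,0,0,0]
  ]
}}

```text
clock: 23.4
position: [0.5893, -0.2065, 0.1155]
ee_rot: [0.001, 0.924, 0.383, 0.001]
contact_force: [-0.0, -0.6, -1.0]
width: 0.0426
```

```bash
python3 look.py w14; python3 - <<'E'
from h import *
im=manip.get_image('scene')[:,:,::-1];cv2.imwrite('pics/s14c.png',crop(im,150,60,290,190,5))
im=cv2.imread('pics/w14.png');g=np.clip(255*(im/255.)**0.5,0,255).astype('uint8')
cv2.imwrite('pics/w14c.png',crop(g,150,100,350,260,4))
E
```

```text
23.4 [ 0.5893 -0.2065  0.1155] 45.1 [0.001 0.924 0.383 0.001] 0.0426 [-0.  -0.6 -1. ]
cam [ 0.539 -0.158  0.258]
```

View pics/w14c.png

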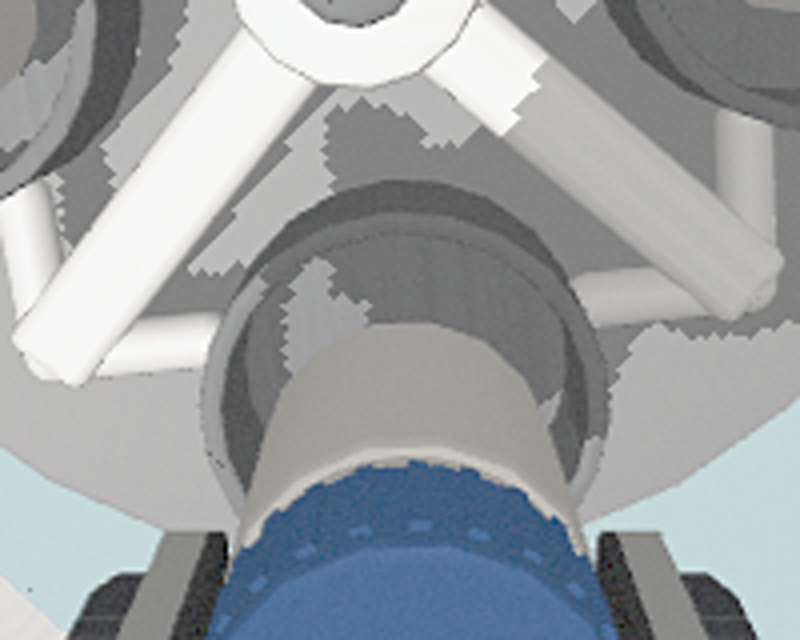

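View pics/s14c.png

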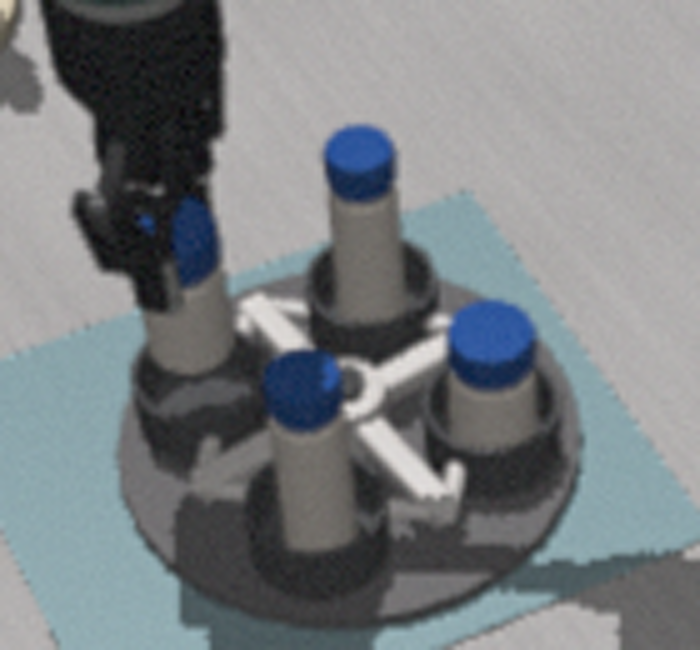

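Call:
{"fn": "send_rows", "kwargs": {
  "increments": [
    [0,-0.0015,0,0.01,0],
    [0,0,0,0.02,0],
    [0,0,0,0.012,0],
    [0,0,0,0.006,0],
    [0,0,0,0,0],
    [0,0,0,0.0015,0],
    [0,0,0,0.001,0],
    [0,0,0,0,0]
  ]
}}

```text
clock: 24.5
position: [0.5874, -0.2082, 0.0653]
ee_rot: [0.001, 0.924, 0.383, 0.001]
contact_force: [-1.9, -0.3, 7.6]
width: 0.0431
```

Call:
{"fn": "send_rows", "kwargs": {
  "increments": [
    [0.75,0,0,0,0],
    [0.75,0,0,0,0],
    [0.75,0,0,0,0],
    [0.75,0,0,-0.03,0],
    [1,0,0,-0.06,0],
    [1,0,0,-0.06,0],
    [1,0,0,-0.04,0],
    [1,0,0,0,0]
  ]
}}

```text
clock: 25.5
position: [0.5887, -0.2087, 0.2575]
ee_rot: [0.003, 0.924, 0.383, 0.003]
contact_force: [-0.5, -0.5, -0.2]
width: 0.0856
```

Call:
{"fn": "send_rows", "kwargs": {
  "increments": [
    [1,-0.04,-0.04,0,0],
    [1,-0.04,-0.04,0,0],
    [1,-0.04,-0.04,0,0],
    [1,-0.04,-0.04,0,0],
    [1,0,0,0,0],
    [1,0,0,0,0]
  ]
}}

```text
clock: 26.25
position: [0.3608, -0.208, 0.2527]
ee_rot: [-0.0, 0.924, 0.383, 0.0]
contact_force: [-0.3, -0.1, 0.3]
width: 0.0853
```

```bash
python3 look.py w15; python3 - <<'E'
from h import *
im=manip.get_image('scene')[:,:,::-1];cv2.imwrite('pics/s15.png',im);cv2.imwrite('pics/s15c.png',crop(im,150,60,290,190,5))
im=manip.get_image('top')[:,:,::-1];cv2.imwrite('pics/t15.png',im);cv2.imwrite('pics/t15c.png',crop(im,270,130,390,270,4.2))
E
```

```text
26.25 [ 0.3608 -0.208   0.2527] 45.0 [-0.     0.924  0.383  0.   ] 0.0853 [-0.3 -0.1  0.3]
cam [ 0.311 -0.159  0.395]
```

View pics/s15.png

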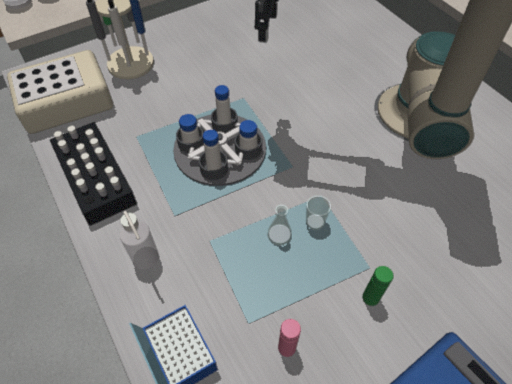

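View pics/s15c.png

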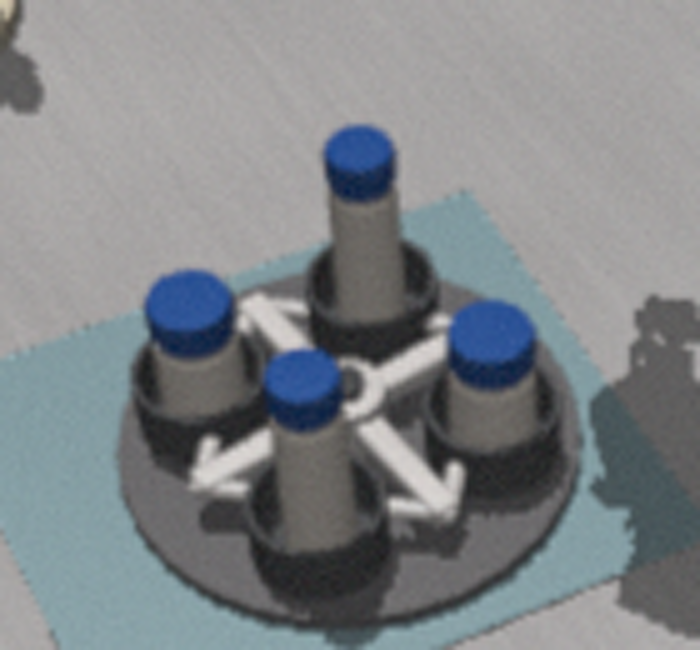

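View pics/t15.png

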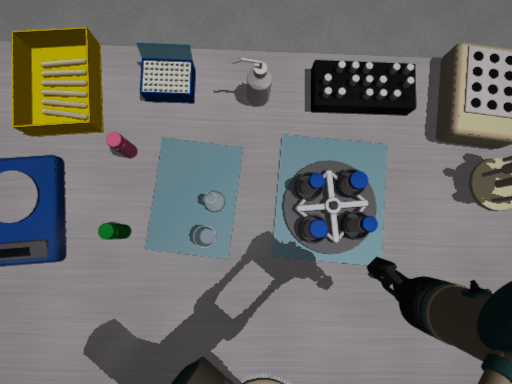

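```bash
python3 - <<'E'
from h import *
im=cv2.imread('pics/t15.png');hsv=cv2.cvtColor(im,cv2.COLOR_BGR2HSV)
m=cv2.inRange(hsv,(105,120,50),(125,255,255));k,l,st,ce=cv2.connectedComponentsWithStats(m)
B=dict(UL=(.577,-.100),LR=(.481,-.216),UR=(.587,-.206),LL=(.471,-.110))
for i in range(1,k):
    if 100<st[i][4]<600 and 280<ce[i][0]<400:
        for z in(.138,.098):
            p=ray(cal('top'),*ce[i],z)[:2];n=min(B,key=lambda b:np.linalg.norm(p-B[b]));print(z,p.round(4),n,np.linalg.norm(p-B[n]).round(4))
E
```

```text
0.138 [ 0.5775 -0.192 ] UR 0.0169
0.098 [ 0.5841 -0.205 ] UR 0.0031
0.138 [ 0.5737 -0.0988] UL 0.0036
0.098 [ 0.58   -0.1068] UL 0.0075
0.138 [ 0.4815 -0.2157] LR 0.0006
0.098 [ 0.483  -0.2299] LR 0.014
0.138 [ 0.4682 -0.1026] LL 0.0079
0.098 [ 0.469  -0.1108] LL 0.0022
```

View pics/t15c.png

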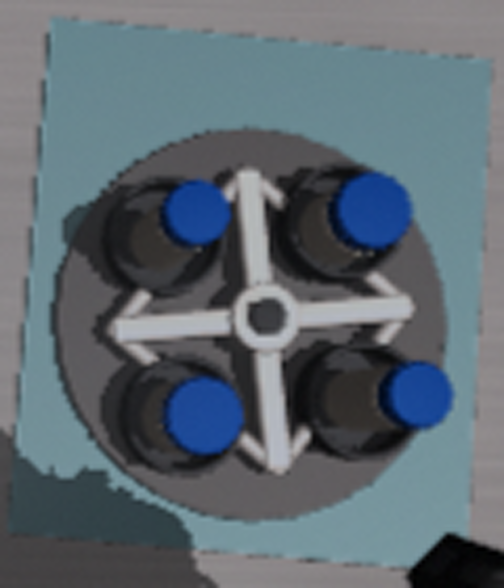

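All four bottles are within about 4 mm of their bucket centres, and the arm is clear of everything.

```bash
python3 -c "
from rig import manip
print(manip.sign_off())"
```

```text
the job is handed in; nothing more can be done
None
```

I loaded the rotor and handed the job in at about 26 s of the 112 s allowed. The two tall bottles are in one pair of opposite buckets and the two short ones in the other pair.

- **Placement:** in the last top picture, the caps lie about 1–4 mm from the estimated bucket centres (limit 17 mm). All four look upright in the top and scene views.
- **Glassware:** the flask and beaker stand where they were at the start, judged by eye in the final pictures. The green and pink look-alikes were left alone.
- **Arm:** all bottles are released. The gripper is open and clear of everything, and the tool force read under 1 N.
- **Disagreements:** before placing, the cameras differed by up to 6 mm in x on the bottle positions, and by up to 7 mm in y on the rotor centre. I used averages and checked with the wrist camera above each bucket. The wrist and top cameras still differed by 3–5 mm on one placed tall bottle.
- **Not measured:** I did not measure tilt or bottle height above the bucket floor. The two short bottles made clear contact with the floor before release (about 8–12 N). For the tall ones I relied on the height reading.

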